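# Set four wooden balls on their spraying stands

## Task

Get the four bare wooden balls ready for spraying: seat each one in the cup-shaped stand of its own size, the biggest ball in the widest cup and so on down to the smallest ball in the narrowest. Leave the wooden cone and the wooden bobbin standing where they are.

Things in the scene. Friction and masses are not known exactly. Their poses are not given: they have to be found in the camera images.
- ball_62: bare light-wood ball, the largest of four, 62 mm in diameter, loose on the bench and free to roll; origin at its centre, axes of no meaning (they turn as it rolls)
- cup_62: white plastic spraying stand for the 62 mm ball, the widest of four, fixed to the bench: an upright round cup, outer diameter 52 mm, mouth 44 mm across, rim 18 mm above the bench, inner floor at 4 mm, with a flat round foot 68 mm in diameter and 3 mm thick. Origin on its axis at bench level, z up. Its own ball rests on the rim with the ball's centre 40 mm above the bench
- ball_52: bare light-wood ball, the second largest of four, 52 mm in diameter, loose on the bench and free to roll; origin at its centre, axes of no meaning (they turn as it rolls)
- cup_52: white plastic spraying stand for the 52 mm ball, the second widest of four, fixed to the bench: an upright round cup, outer diameter 45 mm, mouth 37 mm across, rim 18 mm above the bench, inner floor at 4 mm, with a flat round foot 61 mm in diameter and 3 mm thick. Origin on its axis at bench level, z up. Its own ball rests on the rim with the ball's centre 36 mm above the bench
- ball_42: bare light-wood ball, the third largest of four, 42 mm in diameter, loose on the bench and free to roll; origin at its centre, axes of no meaning (they turn as it rolls)
- cup_42: white plastic spraying stand for the 42 mm ball, the third widest of four, fixed to the bench: an upright round cup, outer diameter 38 mm, mouth 30 mm across, rim 18 mm above the bench, inner floor at 4 mm, with a flat round foot 54 mm in diameter and 3 mm thick. Origin on its axis at bench level, z up. Its own ball rests on the rim with the ball's centre 33 mm above the bench
- ball_32: bare light-wood ball, the smallest of four, 32 mm in diameter, loose on the bench and free to roll; origin at its centre, axes of no meaning (they turn as it rolls)
- cup_32: white plastic spraying stand for the 32 mm ball, the narrowest of four, fixed to the bench: an upright round cup, outer diameter 31 mm, mouth 23 mm across, rim 18 mm above the bench, inner floor at 4 mm, with a flat round foot 47 mm in diameter and 3 mm thick. Origin on its axis at bench level, z up. Its own ball rests on the rim with the ball's centre 29 mm above the bench
- cone: pointed light-wood finial standing loose on the bench, base 44 mm in diameter, 55 mm high, not to be moved; origin at the centre of its underside, z up along its axis
- bobbin: light-wood bobbin standing loose on the bench, flanges 44 mm in diameter, waist 24 mm, 50 mm high, not to be moved; origin at the centre of its underside, z up along its axis
There are look-alikes about, which are no part of the job. Leave any black or green look-alike of the ball_62 alone.

How it is judged:
At the end, for the whole second after the job is handed in: Each of the four balls rests, released and still (under 20 mm/s), on the rim of the cup of its own size: centre within 8 mm of the cup's axis sideways and within 6 mm of its seated height (horizontal distance between ball_62 and cup_62 below 0.008 m and height (world z) of ball_62 between 0.0338 and 0.0458 m and linear speed of each of ball_62, ball_52, ball_42, ball_32 below 0.02 m/s and horizontal distance between ball_52 and cup_52 below 0.008 m and height (world z) of ball_52 between 0.0303 and 0.0423 m and horizontal distance between ball_42 and cup_42 below 0.008 m and height (world z) of ball_42 between 0.0267 and 0.0387 m and horizontal distance between ball_32 and cup_32 below 0.008 m and height (world z) of ball_32 between 0.0231 and 0.0351 m); the robot touches nothing.
It fails at once if the cone is pushed more than 25 mm away or knocked over (distance of cone from where it was at the start of the episode above 0.025 m or angle between cone's own z axis and vertical above 0.5 rad).
It fails at once if the bobbin is pushed more than 25 mm away or knocked over (distance of bobbin from where it was at the start of the episode above 0.025 m or angle between bobbin's own z axis and vertical above 0.5 rad).
It also fails if it takes over 128 s, if anything falls off the work surface, if the arm or the gripper's body presses on something with over 40 N, if the wrist force passes 120 N, or if a joint passes its speed limit or range.

## Robot

A 6-joint arm with a two-finger parallel gripper is mounted at the origin on the work surface. World frame = base frame: x ahead of the robot, y to its left, z up, the work surface at z = 0. Lengths are in m, angles in rad, forces in N, time in s.
With the tool pointing down it reaches from about 0.35 to 0.775 m from the base axis. Payload 7.3 kg.
Tool frame: the origin (TCP) lies at the very end of the fingers, on their centre line; the grasp point (between the pads) lies 19 mm behind it; z points along the fingers, x is the direction in which the jaws open and shut, and the axes are right-handed (so a half turn about z gives the same grasp; the last joint's range is limited). The gripper opens to 92 mm and grips with 3 to 60 N. Pads are 19 mm wide; open, the fingers measure 130 mm over their backs; the gripper's body (75 mm by 190 mm) begins 47 mm behind the grasp point.
Start: joints at [1.146, 0.342, 1.524, -0, 1.275, -0.146], TCP at [0.144, 0.505, 0.227] pointing down, gripper open.
Joint ranges: [-2.53, 2.53], [-0.77, 2.02], [0.04, 2.7], [-1, 4.14], [0.28, 2.66], [-3.11, 3.11]. Speed limits (rad/s): [2.57, 2.57, 3.14, 3.14, 3.14, 3.14].

## Interface

Orientations are given as [roll, pitch, yaw] about the fixed x, y, z axes, in that order (R = Rz(yaw) Ry(pitch) Rx(roll)).
In Python, from cell import robot, read_camera, nets gives the robot as it stands. The module is installed in compiled form; this text tells all that it offers.
- The arm moves only by the tool carry_out, never from a script. Its arguments are lists of equal length, an entry for each row: "translation": the shift along the tool's x, y, z in m, a list of three; "turn": the turn, a rotation vector about the tool's x, y, z in rad, a list of three; "gripper": the gripper's target within -1 to 1 (shut at 1, half-way at 0, fully open at -1). A call has 1 to 10 rows; each row shifts and turns the commanded pose from where the row before left it, along the tool's axes as they then stand; what a row does not reach is not made up. A row lasts 1/10 s, in which the tool goes at most 50 mm and 8.59 degrees, less where a joint would pass 70% of its speed; a pose out of reach is approached as far as the arm can. A call with a gripper value outside its range is refused whole. The fingers move at their own pace and stop on an object; "squeeze" is the grip in N (left out, the last holds). Time passes only in rows, so rows that do not move let the fingers close. It gives the time, the measured TCP pose, the force and the opening at its end, in the units of the state.
- robot.observe(): the state, without advancing time (a new reading comes with each control period).
- read_camera(name): name is "scene" or "top" or "wrist"; returns a dict with "img" (400x640x3 uint8, red, green, blue), "fx", "fy", "cx", "cy" (pixels), "world_from_camera" (4x4, takes a point from camera to world coordinates). Camera axes: x right, y down, z forward; pixel columns grow to the right and rows downward; lengths in m; the calibration is good to about 2 mm. A picture is of the moment at which its call begins. There is no depth.
- robot.hand_in(): hands the job in, once; it reports no verdict.
Trained networks look in a picture, given as the dict that the camera call returned (one of the last four; its "shot" number tells which), for a name from the list of things; names that differ only in an ending like _2 or _b are one class to them, and where a whole thing is asked for, a point or a joint stands for the part that bears it (a point fixed in the world has none). Each returns a list of dicts, best first, with "score" (0 to 1); they miss things now and then, are a little off and sometimes report something else, mostly with a low value. They report only what shows in the picture. A call takes as long as a camera call. They do not tell look-alikes from the thing itself.
- nets.regions_of(picture, name): "region" (400x640 bool, what is visible of it) and "pixel" ([column, row] in pixels, amid what is visible of it).
- nets.tip_of(picture, name): "pixel" ([column, row] in pixels: a listed point, or the origin of a listed thing).
The state is a dict: "time": time; "qpos": joint angles; "qvel": joint speeds; "joint_efforts": joint torques, N m; "tool_pos": TCP position; "tool_rot": TCP orientation; "contact_force": force on the tool from outside, world axes, zero at the start; "torque": the same for the moment, N m; "opening": finger opening in m.
Only numpy, scipy, OpenCV 4.12 (cv2) and the standard library are available. Lean on these libraries where they do the work, as an engineer would, in place of code of your own. Each camera call takes 0.05 s, during which the arm holds its last target. There are 200 camera calls.

## Working session

There is one attempt and no reset: what is moved stays moved. The work goes in short steps, Python scripts to look and compute and a tool call to move; the robot and the scene stay as the last step left them, time stands still between calls to the robot, and variables do not carry over. Pictures are saved under pics/ and viewed, about 12 in all and at most 16, crops included, and the job is handed in when it is done.

Besides the shell and the picture viewer there is one more tool, called after "Call:" as name(argument=value, ...) on one line, values as JSON. carry_out: Moves the arm, as the interface text tells. Its arguments: {"type":"object","properties":{"translation":{"type":"array","items":{"type":"array","items":{"type":"number"}}},"turn":{"type":"array","items":{"type":"array","items":{"type":"number"}}},"gripper":{"type":"array","items":{"type":"number"}},"squeeze":{"type":"number"}},"required":["translation","turn","gripper"]}

```bash
mkdir -p pics
cat > h.py <<'E'
import numpy as np,cv2
from cell import robot,read_camera,nets
def ray(p,px):
    T=p["world_from_camera"];d=T[:3,:3]@np.array([(px[0]-p["cx"])/p["fx"],(px[1]-p["cy"])/p["fy"],1]);return T[:3,3],d
def at(p,px,z):
    o,d=ray(p,px);return o+d*(z-o[2])/d[2]
def save(p,n,box=None,s=1):
    im=p["img"][:,:,::-1]
    if box: im=im[box[1]:box[3],box[0]:box[2]]
    cv2.imwrite(f"pics/{n}.png",cv2.resize(im,None,fx=s,fy=s,interpolation=cv2.INTER_CUBIC))
E
python3 - <<'E'
from h import *
for c in("top","scene"):
    p=read_camera(c);save(p,c+"1");print(c,p["fx"],p["cx"],p["cy"],p["world_from_camera"].round(3).tolist())
    for n in["ball_62","ball_52","ball_42","ball_32","cup_62","cup_52","cup_42","cup_32","cone","bobbin"]:
        z={"b":int(n[-2:])/2000 if n[-1]=="2" else 0,"c":.018 if "cup" in n else 0}[n[0]]
        for r in nets.regions_of(p,n)[:6]:
            print(n,round(r["score"],2),np.round(r["pixel"]),at(p,r["pixel"],z).round(3)[:2],"area",r["region"].sum())
s=robot.observe();print({k:np.round(v,3).tolist() for k,v in s.items()})
E
```

```text
top 508.2204321132144 321.41277664543094 199.4652810692929 [[-0.03, -0.993, 0.114, 0.383], [-0.999, 0.028, -0.015, 0.002], [0.012, -0.115, -0.993, 1.273], [0.0, 0.0, 0.0, 1.0]]
ball_62 0.94 [200. 258.] [0.392 0.282] area 538
ball_62 0.88 [160. 256.] [0.399 0.378] area 529
ball_62 0.78 [431. 175.] [ 0.579 -0.29 ] area 338
ball_62 0.7 [176. 216.] [0.494 0.339] area 495
ball_62 0.64 [429. 261.] [ 0.368 -0.274] area 196
ball_52 0.94 [200. 258.] [0.392 0.283] area 538
ball_52 0.88 [160. 256.] [0.399 0.38 ] area 529
ball_52 0.78 [431. 175.] [ 0.58  -0.291] area 338
ball_52 0.7 [176. 216.] [0.494 0.341] area 495
ball_52 0.64 [429. 261.] [ 0.368 -0.275] area 196
ball_42 0.94 [200. 258.] [0.392 0.284] area 538
ball_42 0.88 [160. 256.] [0.399 0.382] area 529
ball_42 0.78 [431. 175.] [ 0.581 -0.292] area 338
ball_42 0.7 [176. 216.] [0.495 0.342] area 495
ball_42 0.64 [429. 261.] [ 0.368 -0.276] area 196
ball_32 0.94 [200. 258.] [0.392 0.286] area 538
ball_32 0.88 [160. 256.] [0.399 0.383] area 529
ball_32 0.78 [431. 175.] [ 0.581 -0.293] area 338
ball_32 0.7 [176. 216.] [0.495 0.343] area 495
b
[... 3135 characters left out ...]
] [0.64  0.233] area 245
cup_32 0.81 [303. 225.] [ 0.492 -0.09 ] area 278
cup_32 0.76 [339. 260.] [ 0.639 -0.073] area 440
cup_32 0.7 [386. 147.] [0.394 0.288] area 321
cup_32 0.6 [385. 229.] [0.633 0.089] area 198
cup_32 0.51 [426. 206.] [0.64  0.233] area 245
cone 0.49 [354. 188.] [0.456 0.115] area 170
bobbin 0.61 [446. 141.] [0.475 0.473] area 214
{'time': 1.1, 'qpos': [1.146, 0.342, 1.524, -0.0, 1.275, -0.146], 'qvel': [0.001, 0.0, -0.0, 0.003, -0.002, -0.001], 'joint_efforts': [-0.001, -43.113, -24.449, 0.072, 0.048, -0.0], 'tool_pos': [0.144, 0.505, 0.227], 'tool_rot': [3.142, -0.0, 1.292], 'contact_force': [0.304, -0.056, -0.928], 'torque': [-0.026, -0.025, -0.001], 'opening': 0.091}
```

View pics/top1.png

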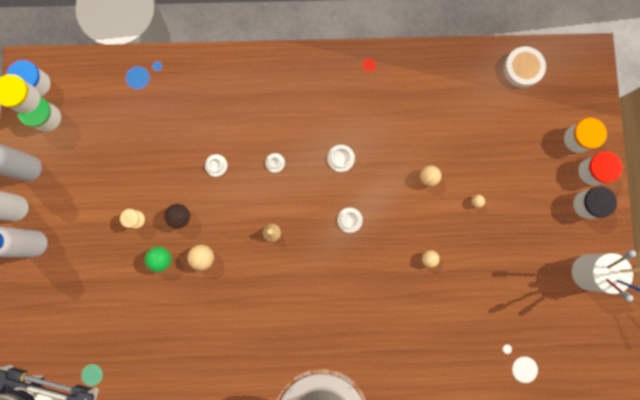

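View pics/scene1.png

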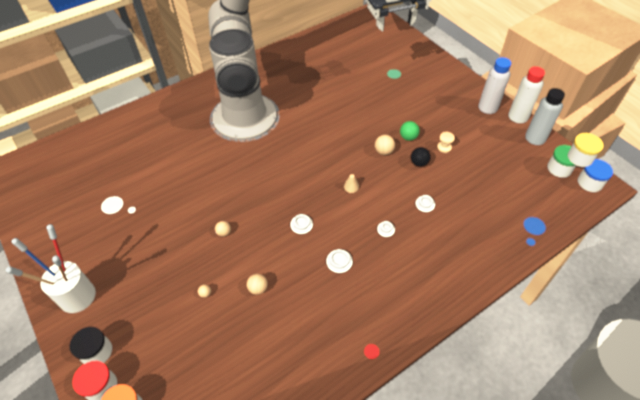

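The sizes can be told apart in the top view. Wooden balls: (201,257) is the 62, (431,175) the 52, (431,259) the 42 and (478,201) the 32. The green ball at (158,259) and the black one at (177,216) are look-alikes. Cups: (341,158) is the 62, (350,220) the 52, (216,165) the 42 and (275,162) the 32. I'll check these sizes by measurement and with one enlarged crop.

Run:
```python
from h import *
p=read_camera("top");q=read_camera("scene")
save(p,"crop1",(120,135,500,280),2.1)
def fit(p,reg,z):
    c=max(cv2.findContours(reg.astype(np.uint8),0,1)[0],key=cv2.contourArea)
    W=np.array([at(p,a[0],z)[:2] for a in c],np.float32); (x,y),r=cv2.minEnclosingCircle(W); return np.round([x,y,2*np.sqrt(cv2.contourArea(W)/np.pi),2*r],3)
for pp in(p,q):
  for r in nets.regions_of(pp,"cup_62"): print("cup",round(r["score"],2),np.round(r["pixel"]),fit(pp,r["region"],.003))
  for r in nets.tip_of(pp,"cup_62"): print(" tip",round(r["score"],2),at(pp,r["pixel"],0).round(3))
  for r in nets.regions_of(pp,"ball_62"): print("ball",round(r["score"],2),np.round(r["pixel"]),fit(pp,r["region"],.025))
# wood-coloured blobs in top
h=cv2.cvtColor(p["img"],cv2.COLOR_RGB2HSV);print(h[257,201],h[175,431],h[259,431],h[201,478],h[300,300])
```

```text
cup 0.76 [351. 219.] [ 0.476 -0.085  0.057  0.06 ]
cup 0.73 [341. 156.] [ 0.634 -0.068  0.065  0.068]
cup 0.56 [217. 164.] [0.624 0.247 0.054 0.057]
cup 0.52 [274. 162.] [0.627 0.1   0.045 0.048]
 tip 0.94 [ 0.636 -0.07   0.   ]
 tip 0.67 [0.629 0.095 0.   ]
 tip 0.6 [0.625 0.248 0.   ]
 tip 0.56 [ 0.479 -0.081  0.   ]
 tip 0.29 [0.449 0.112 0.   ]
ball 0.91 [431. 174.] [ 0.579 -0.289  0.051  0.054]
ball 0.83 [200. 258.] [0.394 0.282 0.06  0.062]
ball 0.73 [176. 216.] [0.496 0.339 0.061 0.064]
ball 0.71 [157. 258.] [0.393 0.385 0.061 0.065]
ball 0.6 [479. 197.] [ 0.511 -0.405  0.028  0.031]
cup 0.79 [427. 206.] [0.626 0.247 0.046 0.049]
cup 0.7 [304. 226.] [ 0.479 -0.086  0.061  0.068]
cup 0.7 [385. 228.] [0.627 0.098 0.043 0.048]
cup 0.62 [340. 261.] [ 0.635 -0.07   0.065  0.069]
 tip 0.85 [ 0.634 -0.071  0.   ]
 tip 0.7 [0.626 0.092 0.   ]
 tip 0.65 [0.624 0.246 0.   ]
 tip 0.55 [ 0.488 -0.085  0.   ]
ball 0.9 [421. 155.] [0.491 0.344 0.062 0.076]
ball 0.8 [384. 144.] [0.39  0.284 0.067 0.08 ]
ball 0.69 [222. 227.] [ 0.377 -0.282  0.043  0.049]
ball 0.68 [252. 283.] [ 0.578 -0.289  0.055  0.061]
ball 0.56 [204. 289.] [ 0.519 -0.41   0.03   0.033]
ball 0.5 [410. 134.] [0.384 0.385 0.072 0.089]
[ 22  88 255] [ 20  98 255] [ 22  92 255] [ 19 102 255] [ 12 161 177]
```

View pics/crop1.png

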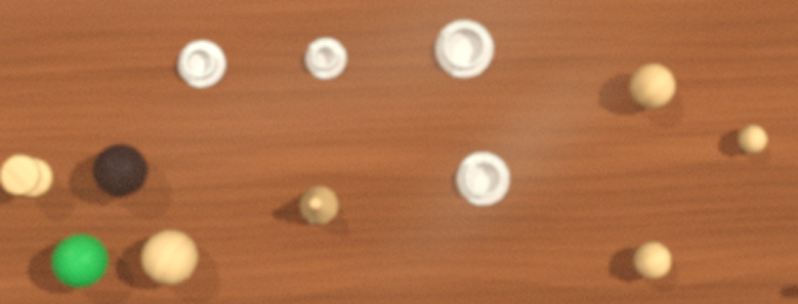

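Call:
carry_out(translation=[[0, 0, 0], [0, 0, 0], [0, 0, 0], [0, 0, 0], [0, 0, 0], [0, 0, 0], [0, 0, 0], [0, 0, 0], [0, 0, 0], [0, 0, 0]], turn=[[0, 0, 0.1436], [0, 0, 0.1436], [0, 0, 0.1436], [0, 0, 0.1436], [0, 0, 0.1436], [0, 0, 0.1436], [0, 0, 0.1436], [0, 0, 0.1436], [0, 0, 0.1436], [0, 0, 0]], gripper=[-1, -1, -1, -1, -1, -1, -1, -1, -1, -1])

```text
time: 2.5
tool_pos: [0.1445, 0.5048, 0.2267]
tool_rot: [-3.141, -0.0, -0.002]
contact_force: [-0.2, 0.6, -0.9]
opening: 0.0916
```

The crop confirms it. The wooden 62 ball is at crop (170,257), clear of the green and black ones, and the cup diameters measure 65, 58, 54 and 46 mm. Next I refine the positions by colour.

```bash
cat >> h.py <<'E'
B={"ball_62":(.393,.283,.031),"ball_52":(.579,-.289,.026),"ball_42":(.37,-.277,.021),"ball_32":(.513,-.408,.016)}
C={"cup_62":(.635,-.07,.003),"cup_52":(.479,-.084,.003),"cup_42":(.625,.247,.003),"cup_32":(.627,.097,.003)}
def proj(p,w):
    T=np.linalg.inv(p["world_from_camera"]);c=T[:3,:3]@np.array(w)+T[:3,3];return np.array([p["fx"]*c[0]/c[2]+p["cx"],p["fy"]*c[1]/c[2]+p["cy"]])
def refine(p,w,kind,win=24):
    u,v=proj(p,w).astype(int);x0,y0=max(u-win,0),max(v-win,0)
    h=cv2.cvtColor(p["img"][y0:v+win,x0:u+win],cv2.COLOR_RGB2HSV).astype(int)
    m=((h[...,0]>13)&(h[...,1]<150)&(h[...,1]>55)&(h[...,2]>150)) if kind=="b" else ((h[...,1]<75)&(h[...,2]>140))
    n,l,s,c=cv2.connectedComponentsWithStats(m.astype(np.uint8))
    k=1+np.argmax(s[1:,4]);cs=cv2.findContours((l==k).astype(np.uint8),0,1)[0][0]
    (cx,cy),r=cv2.minEnclosingCircle(cs)
    return at(p,(c[k]+[x0,y0]),w[2])[:2].round(4),at(p,(cx+x0,cy+y0),w[2])[:2].round(4),s[k,4]
E
python3 - <<'E'
from h import *
for c in("top","scene"):
    p=read_camera(c)
    for d in(B,C):
        for n,w in d.items(): print(c,n,*refine(p,w,n[0]))
E
```

```text
top ball_62 [0.3942 0.2807] [0.3938 0.2805] 576
top ball_52 [ 0.5794 -0.2902] [ 0.5788 -0.2901] 381
top ball_42 [ 0.3737 -0.2804] [ 0.3736 -0.2801] 264
top ball_32 [ 0.5135 -0.4091] [ 0.5129 -0.4082] 156
top cup_62 [ 0.6345 -0.0691] [ 0.6343 -0.0688] 613
top cup_52 [ 0.4764 -0.0862] [ 0.4764 -0.0857] 523
top cup_42 [0.6245 0.2475] [0.6242 0.2474] 411
top cup_32 [0.6272 0.0984] [0.627  0.0986] 309
scene ball_62 [0.3925 0.2803] [0.3925 0.2806] 282
scene ball_52 [ 0.5782 -0.2894] [ 0.5776 -0.29  ] 304
scene ball_42 [ 0.3728 -0.28  ] [ 0.3713 -0.2803] 169
scene ball_32 [ 0.5123 -0.4081] [ 0.5126 -0.4084] 118
scene cup_62 [ 0.6344 -0.0692] [ 0.6352 -0.0699] 513
scene cup_52 [ 0.4753 -0.0868] [ 0.4761 -0.0873] 368
scene cup_42 [0.6231 0.2484] [0.6247 0.2454] 273
scene cup_32 [0.6263 0.0981] [0.6271 0.0974] 236
```

Call:
carry_out(translation=[[0.0311, 0.028, 0], [0.0311, 0.028, 0], [0.0311, 0.028, 0], [0.0311, 0.028, 0], [0.0311, 0.028, 0], [0.0311, 0.028, 0], [0.0311, 0.028, 0], [0.0308, 0.0283, 0.0], [0, 0, 0.03], [0, 0, 0.03]], turn=[[0, 0, 0], [0, 0, 0], [0, 0, 0], [0, 0, 0], [0, 0, 0], [0, 0, 0], [0, 0, 0], [0, 0, 0], [0, 0, 0], [0, 0, 0]], gripper=[-1, -1, -1, -1, -1, -1, -1, -1, -1, -1], squeeze=10)

```text
time: 3.6
tool_pos: [0.3945, 0.2795, 0.1666]
tool_rot: [-3.14, -0.002, 0.0]
contact_force: [0.1, 0.4, -0.3]
opening: 0.0916
```

Call:
carry_out(translation=[[-0.001, -0.001, 0.034], [0, 0, 0.034], [0, 0, 0.034], [0, 0, 0.02], [0, 0, 0.018], [0, 0, 0.0145], [0, 0, 0], [0, 0, 0]], turn=[[0, 0, 0], [0, 0, 0], [0, 0, 0], [0, 0, 0], [0, 0, 0], [0, 0, 0], [0, 0, 0], [0, 0, 0]], gripper=[-1, -1, -1, -1, -1, -1, -1, -1])

```text
time: 4.4
tool_pos: [0.392, 0.2815, 0.0124]
tool_rot: [-3.142, 0.0, 0.001]
contact_force: [-0.4, -0.5, -0.2]
opening: 0.0917
```

Call:
carry_out(translation=[[0, 0, 0], [0, 0, 0], [0, 0, 0], [0, 0, 0], [0, 0, 0], [0, 0, 0], [0, 0, 0], [0, 0, 0], [0, 0, 0], [0, 0, 0]], turn=[[0, 0, 0], [0, 0, 0], [0, 0, 0], [0, 0, 0], [0, 0, 0], [0, 0, 0], [0, 0, 0], [0, 0, 0], [0, 0, 0], [0, 0, 0]], gripper=[0.2, 0.5, 0.7, 1, 1, 1, 1, 1, 1, 1], squeeze=10)

```text
time: 5.4
tool_pos: [0.3921, 0.2815, 0.0124]
tool_rot: [-3.141, -0.001, -0.0]
contact_force: [0.1, 0.6, 5.0]
opening: 0.0613
```

Call:
carry_out(translation=[[0, 0, -0.015], [0, 0, -0.035], [0, 0, -0.05], [0, 0, 0]], turn=[[0, 0, 0], [0, 0, 0], [0, 0, 0], [0, 0, 0]], gripper=[1, 1, 1, 1])

```text
time: 5.8
tool_pos: [0.3946, 0.2829, 0.1171]
tool_rot: [-3.137, -0.009, -0.0]
contact_force: [0.4, -0.1, -2.0]
opening: 0.0616
```

Call:
carry_out(translation=[[0.015, 0.02, 0], [0.025, 0.037, 0], [0.0255, 0.037, 0], [0.0255, 0.037, 0], [0.0255, 0.037, 0], [0.0255, 0.037, 0], [0.0255, 0.037, 0], [0.0255, 0.037, 0], [0.0255, 0.037, 0], [0.0245, 0.035, 0]], turn=[[0, 0, 0], [0, 0, 0], [0, 0, 0], [0, 0, 0], [0, 0, 0], [0, 0, 0], [0, 0, 0], [0, 0, 0], [0, 0, 0], [0, 0, 0]], gripper=[1, 1, 1, 1, 1, 1, 1, 1, 1, 1])

```text
time: 6.8
tool_pos: [0.6347, -0.0714, 0.1104]
tool_rot: [-3.141, 0.003, -0.001]
contact_force: [0.8, 0.7, -1.9]
opening: 0.0613
```

Run:
```python
from h import *
s=robot.observe();print(s["tool_pos"],s["opening"],s["contact_force"],s["qvel"])
p=read_camera("wrist");save(p,"w1");print(p["world_from_camera"].round(3))
```

```text
[ 0.63473445 -0.07143768  0.1103715 ] 0.06129238445904228 [ 0.83824077  0.73686171 -1.88713704] [-0.45943866  0.46566568 -0.89423922  0.00480718  0.42472915 -0.46123617]
[[ 1.     0.    -0.003  0.636]
 [-0.001 -0.965 -0.262 -0.001]
 [-0.003  0.262 -0.965  0.27 ]
 [ 0.     0.     0.     1.   ]]
```

View pics/w1.png

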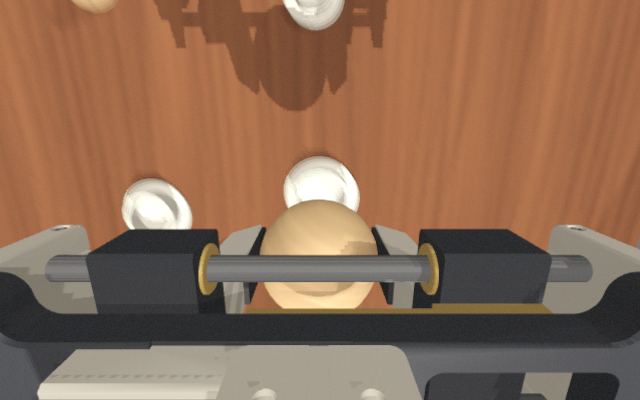

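The wrist view shows the ball held at (320,258) with cup 62 straight below it at (321,188). I lower it.

Call:
carry_out(translation=[[0, 0, 0.03], [0, 0, 0.03], [0, 0, 0.02], [0, 0, 0], [0, 0, 0], [0, 0, 0]], turn=[[0, 0, 0], [0, 0, 0], [0, 0, 0], [0, 0, 0], [0, 0, 0], [0, 0, 0]], gripper=[1, 1, 1, 1, 1, 1])

```text
time: 7.45
tool_pos: [0.6355, -0.0697, 0.0333]
tool_rot: [3.141, -0.002, -0.0]
contact_force: [-1.0, 0.2, -0.4]
opening: 0.0615
```

Run:
```python
from h import *
s=robot.observe();print(s["tool_pos"],s["opening"])
for c in("top","scene"):
    p=read_camera(c);x,y,z=s["tool_pos"]
    try: print(c,refine(p,(x,y,z+.0186),"b"))
    except Exception as e: print(e)
```

```text
[ 0.63545928 -0.06974128  0.03330354] 0.0615288581502643
top (array([ 0.6744, -0.0951]), array([ 0.6744, -0.0959]), np.int32(6))
scene (array([ 0.6288, -0.0858]), array([ 0.632 , -0.0798]), np.int32(170))
```

Call:
carry_out(translation=[[-0.001, -0.001, 0.006], [0, 0, 0.0053], [0, 0, 0], [0, 0, 0], [0, 0, 0]], turn=[[0, 0, 0], [0, 0, 0], [0, 0, 0], [0, 0, 0], [0, 0, 0]], gripper=[1, 1, 1, 1, 1])

```text
time: 8.05
tool_pos: [0.6345, -0.0687, 0.0213]
tool_rot: [3.142, -0.002, -0.0]
contact_force: [3.8, 1.2, 2.1]
opening: 0.0614
```

Call:
carry_out(translation=[[0, 0, 0], [0, 0, 0], [0, 0, 0], [0, 0, 0], [0, 0, 0], [0, 0, 0], [0, 0, 0], [0, 0, 0]], turn=[[0, 0, 0], [0, 0, 0], [0, 0, 0], [0, 0, 0], [0, 0, 0], [0, 0, 0], [0, 0, 0], [0, 0, 0]], gripper=[-0.3, -0.36, -0.42, -0.5, -0.7, -1, -1, -1])

```text
time: 8.85
tool_pos: [0.6336, -0.0688, 0.0208]
tool_rot: [-3.141, 0.0, -0.0]
contact_force: [-0.7, -1.0, 0.2]
opening: 0.091
```

Call:
carry_out(translation=[[0, 0, -0.015], [0, 0, -0.025], [0, 0, -0.05], [0, 0, -0.02], [-0.008, 0.03, 0], [-0.009, 0.037, 0], [-0.01, 0.038, 0], [-0.01, 0.038, 0], [-0.01, 0.038, 0], [-0.008, 0.04, 0]], turn=[[0, 0, 0], [0, 0, 0], [0, 0, 0], [0, 0, 0], [0, 0, 0], [0, 0, 0], [0, 0, 0], [0, 0, 0], [0, 0, 0], [0, 0, 0]], gripper=[-1, -1, -1, -1, -1, -1, -1, -1, -1, -1])

```text
time: 9.85
tool_pos: [0.5781, -0.2911, 0.1324]
tool_rot: [3.141, -0.001, -0.0]
contact_force: [0.6, -0.1, 0.1]
opening: 0.0918
```

Run:
```python
from h import *
s=robot.observe();print(s["tool_pos"],s["opening"])
for c in("top","scene"):
    p=read_camera(c);print(c,refine(p,(.6345,-.069,.04),"b"))
    for n in("ball_52","ball_42","ball_32"):
      try: print(c,n,*refine(p,B[n],"b"))
      except Exception as e: print(n,"hidden")
```

```text
[ 0.5781421  -0.29106204  0.13239075] 0.09177343093392484
top (array([ 0.6347, -0.0692]), array([ 0.6334, -0.0695]), np.int32(530))
top ball_52 [ 0.5924 -0.2752] [ 0.5918 -0.2757] 49
ball_42 hidden
top ball_32 [ 0.5718 -0.418 ] [ 0.5718 -0.418 ] 2
scene (array([ 0.6346, -0.0679]), array([ 0.6411, -0.0714]), np.int32(382))
scene ball_52 [ 0.5865 -0.2909] [ 0.5806 -0.2897] 208
scene ball_42 [ 0.3954 -0.2946] [ 0.3954 -0.2946] 6
scene ball_32 [ 0.5112 -0.4096] [ 0.5119 -0.4092] 117
```

Ball 62 is seated within about 1 mm of the cup's axis. Next is ball 52.

Call:
carry_out(translation=[[0.0005, -0.001, 0.035], [0, 0, 0.035], [0, 0, 0.025], [0, 0, 0.017], [0, 0, 0.012], [0, 0, 0], [0, 0, 0], [0, 0, 0]], turn=[[0, 0, 0], [0, 0, 0], [0, 0, 0], [0, 0, 0], [0, 0, 0], [0, 0, 0], [0, 0, 0], [0, 0, 0]], gripper=[-1, -1, -1, -1, -1, -1, -1, -1])

```text
time: 10.75
tool_pos: [0.58, -0.2891, 0.0084]
tool_rot: [3.14, -0.002, -0.0]
contact_force: [0.9, -0.1, 0.7]
opening: 0.0915
```

Call:
carry_out(translation=[[0, 0, 0], [0, 0, 0], [0, 0, 0], [0, 0, 0], [0, 0, 0], [0, 0, 0], [0, 0, 0], [0, 0, 0], [0, 0, 0], [0, 0, 0]], turn=[[0, 0, 0], [0, 0, 0], [0, 0, 0], [0, 0, 0], [0, 0, 0], [0, 0, 0], [0, 0, 0], [0, 0, 0], [0, 0, 0], [0, 0, 0]], gripper=[0.2, 0.5, 0.7, 1, 1, 1, 1, 1, 1, 1])

```text
time: 11.75
tool_pos: [0.5792, -0.2887, 0.0069]
tool_rot: [-3.142, -0.0, -0.0]
contact_force: [0.2, -0.2, 0.0]
opening: 0.0511
```

Call:
carry_out(translation=[[0, 0, -0.015], [0, 0, -0.035], [0, 0, -0.05], [-0.0165, -0.0334, 0], [-0.0172, -0.034, 0], [-0.0172, -0.034, 0], [-0.0172, -0.034, 0], [-0.0172, -0.034, 0], [-0.0172, -0.034, 0], [0, 0, 0]], turn=[[0, 0, 0], [0, 0, 0], [0, 0, 0], [0, 0, 0], [0, 0, 0], [0, 0, 0], [0, 0, 0], [0, 0, 0], [0, 0, 0], [0, 0, 0]], gripper=[1, 1, 1, 1, 1, 1, 1, 1, 1, 1])

```text
time: 12.75
tool_pos: [0.4742, -0.0818, 0.1078]
tool_rot: [-3.14, 0.002, 0.003]
contact_force: [-0.2, -0.6, -0.7]
opening: 0.0512
```

Call:
carry_out(translation=[[0, 0, 0.03], [0, 0, 0.03], [0, 0, 0.019], [0, 0, 0], [0, 0, 0], [0, 0, 0]], turn=[[0, 0, 0], [0, 0, 0], [0, 0, 0], [0, 0, 0], [0, 0, 0], [0, 0, 0]], gripper=[1, 1, 1, 1, 1, 1])

```text
time: 13.35
tool_pos: [0.4778, -0.0858, 0.0293]
tool_rot: [3.141, -0.002, -0.001]
contact_force: [0.3, 0.3, -0.6]
opening: 0.0515
```

Call:
carry_out(translation=[[-0.0015, 0, 0.006], [0, 0, 0.005], [0, 0, 0], [0, 0, 0], [0, 0, 0]], turn=[[0, 0, 0], [0, 0, 0], [0, 0, 0], [0, 0, 0], [0, 0, 0]], gripper=[1, 1, 1, 1, 1])

```text
time: 13.85
tool_pos: [0.476, -0.0855, 0.0172]
tool_rot: [3.141, -0.002, -0.0]
contact_force: [2.5, -1.2, 1.9]
opening: 0.0514
```

Call:
carry_out(translation=[[0, 0, 0], [0, 0, 0], [0, 0, 0], [0, 0, 0], [0, 0, 0], [0, 0, 0], [0, 0, 0], [0, 0, 0]], turn=[[0, 0, 0], [0, 0, 0], [0, 0, 0], [0, 0, 0], [0, 0, 0], [0, 0, 0], [0, 0, 0], [0, 0, 0]], gripper=[-0.08, -0.14, -0.2, -0.3, -0.6, -1, -1, -1])

```text
time: 14.65
tool_pos: [0.475, -0.0852, 0.0168]
tool_rot: [-3.141, 0.0, -0.0]
contact_force: [0.7, 0.4, 0.3]
opening: 0.0867
```

Call:
carry_out(translation=[[0, 0, -0.015], [0, 0, -0.025], [0, 0, -0.05], [0, 0, -0.02], [-0.017, 0.032, 0], [-0.017, 0.033, 0], [-0.017, 0.033, 0], [-0.017, 0.033, 0], [-0.017, 0.033, 0], [-0.017, 0.031, 0]], turn=[[0, 0, 0], [0, 0, 0], [0, 0, 0], [0, 0, 0], [0, 0, 0], [0, 0, 0], [0, 0, 0], [0, 0, 0], [0, 0, 0], [0, 0, 0]], gripper=[-1, -1, -1, -1, -1, -1, -1, -1, -1, -1])

```text
time: 15.65
tool_pos: [0.3722, -0.2815, 0.1269]
tool_rot: [3.142, -0.0, -0.0]
contact_force: [0.3, 0.1, -0.8]
opening: 0.092
```

Run:
```python
from h import *
s=robot.observe();print(s["tool_pos"],s["opening"])
for c in("top","scene"):
    p=read_camera(c);print(c,refine(p,(.6345,-.069,.04),"b"),refine(p,(.476,-.0865,.036),"b"))
    for n in("ball_42","ball_32"):
      try: print(c,n,*refine(p,B[n],"b"))
      except Exception as e: print(n,"hidden")
```

```text
[ 0.372229   -0.28151363  0.12694645] 0.09195809026886918
top (array([ 0.6353, -0.0695]), array([ 0.6334, -0.0697]), np.int32(533)) (array([ 0.4771, -0.0871]), array([ 0.4757, -0.0852]), np.int32(399))
top ball_42 [ 0.3738 -0.2783] [ 0.3737 -0.2788] 237
top ball_32 [ 0.5134 -0.4091] [ 0.513  -0.4086] 156
scene (array([ 0.6336, -0.0682]), array([ 0.6342, -0.0726]), np.int32(380)) (array([ 0.4741, -0.086 ]), array([ 0.4778, -0.0904]), np.int32(253))
scene ball_42 [ 0.3716 -0.2797] [ 0.3684 -0.2787] 175
scene ball_32 [ 0.5121 -0.4081] [ 0.5126 -0.4084] 118
```

Call:
carry_out(translation=[[0, 0, 0.035], [0, 0, 0.035], [0, 0, 0.025], [0, 0, 0.015], [0, 0, 0.011], [0, 0, 0], [0, 0, 0], [0, 0, 0]], turn=[[0, 0, 0], [0, 0, 0], [0, 0, 0], [0, 0, 0], [0, 0, 0], [0, 0, 0], [0, 0, 0], [0, 0, 0]], gripper=[-1, -1, -1, -1, -1, -1, -1, -1])

```text
time: 16.55
tool_pos: [0.3737, -0.2806, 0.0067]
tool_rot: [3.14, -0.001, -0.0]
contact_force: [-0.5, -0.1, 0.6]
opening: 0.0917
```

Call:
carry_out(translation=[[0, 0, 0], [0, 0, 0], [0, 0, 0], [0, 0, 0], [0, 0, 0], [0, 0, 0], [0, 0, 0], [0, 0, 0], [0, 0, 0], [0, 0, 0]], turn=[[0, 0, 0], [0, 0, 0], [0, 0, 0], [0, 0, 0], [0, 0, 0], [0, 0, 0], [0, 0, 0], [0, 0, 0], [0, 0, 0], [0, 0, 0]], gripper=[0.2, 0.5, 0.7, 0.9, 1, 1, 1, 1, 1, 1])

```text
time: 17.55
tool_pos: [0.3731, -0.2802, 0.0059]
tool_rot: [-3.141, -0.0, -0.0]
contact_force: [0.6, -0.2, 0.0]
opening: 0.0411
```

Call:
carry_out(translation=[[0, 0, -0.015], [0, 0, -0.035], [0, 0, -0.05], [0, 0, -0.01], [0.018, -0.0377, 0], [0.018, -0.0377, 0], [0.018, -0.0377, 0], [0.018, -0.0377, 0], [0.018, -0.0377, 0], [0.018, -0.0377, 0]], turn=[[0, 0, 0], [0, 0, 0], [0, 0, 0], [0, 0, 0], [0, 0, 0], [0, 0, 0], [0, 0, 0], [0, 0, 0], [0, 0, 0], [0, 0, 0]], gripper=[1, 1, 1, 1, 1, 1, 1, 1, 1, 1])

```text
time: 18.55
tool_pos: [0.4815, -0.0524, 0.1155]
tool_rot: [-3.141, 0.0, -0.0]
contact_force: [0.4, -0.3, -0.4]
opening: 0.0414
```

Call:
carry_out(translation=[[0.018, -0.0377, 0], [0.018, -0.0377, 0], [0.018, -0.0377, 0], [0.018, -0.0377, 0], [0.018, -0.0377, 0], [0.018, -0.0377, 0], [0.018, -0.0377, 0], [0.0172, -0.0377, 0], [0, 0, 0], [0, 0, 0]], turn=[[0, 0, 0], [0, 0, 0], [0, 0, 0], [0, 0, 0], [0, 0, 0], [0, 0, 0], [0, 0, 0], [0, 0, 0], [0, 0, 0], [0, 0, 0]], gripper=[1, 1, 1, 1, 1, 1, 1, 1, 1, 1])

```text
time: 19.55
tool_pos: [0.6239, 0.2481, 0.1145]
tool_rot: [3.141, 0.002, 0.001]
contact_force: [-0.0, 0.1, -0.3]
opening: 0.0417
```

Call:
carry_out(translation=[[0, 0, 0.03], [0, 0, 0.03], [0, 0, 0.027], [0, 0, 0], [0, 0, 0], [0, 0, 0]], turn=[[0, 0, 0], [0, 0, 0], [0, 0, 0], [0, 0, 0], [0, 0, 0], [0, 0, 0]], gripper=[1, 1, 1, 1, 1, 1])

```text
time: 20.15
tool_pos: [0.6257, 0.2472, 0.0309]
tool_rot: [-3.141, -0.003, -0.001]
contact_force: [-0.1, 1.1, -0.2]
opening: 0.0411
```

Call:
carry_out(translation=[[-0.0013, 0, 0.007], [0, 0, 0.0056], [0, 0, 0], [0, 0, 0], [0, 0, 0]], turn=[[0, 0, 0], [0, 0, 0], [0, 0, 0], [0, 0, 0], [0, 0, 0]], gripper=[1, 1, 1, 1, 1])

```text
time: 20.65
tool_pos: [0.6243, 0.2475, 0.017]
tool_rot: [-3.141, -0.002, -0.0]
contact_force: [4.2, -0.6, 3.3]
opening: 0.0408
```

Call:
carry_out(translation=[[0, 0, 0], [0, 0, 0], [0, 0, 0], [0, 0, 0], [0, 0, 0], [0, 0, 0], [0, 0, 0], [0, 0, 0], [0, 0, 0]], turn=[[0, 0, 0], [0, 0, 0], [0, 0, 0], [0, 0, 0], [0, 0, 0], [0, 0, 0], [0, 0, 0], [0, 0, 0], [0, 0, 0]], gripper=[0.13, 0.07, 0.0, -0.1, -0.4, -0.8, -1, -1, -1])

```text
time: 21.55
tool_pos: [0.6232, 0.2475, 0.0163]
tool_rot: [-3.142, 0.0, -0.0]
contact_force: [-0.0, 0.0, 0.2]
opening: 0.0861
```

Call:
carry_out(translation=[[0, 0, -0.015], [0, 0, -0.025], [0, 0, -0.05], [0, 0, -0.03], [-0.007, 0.041, 0], [-0.007, 0.041, 0], [-0.007, 0.041, 0], [-0.007, 0.041, 0], [-0.007, 0.041, 0], [-0.007, 0.041, 0]], turn=[[0, 0, 0], [0, 0, 0], [0, 0, 0], [0, 0, 0], [0, 0, 0], [0, 0, 0], [0, 0, 0], [0, 0, 0], [0, 0, 0], [0, 0, 0]], gripper=[-1, -1, -1, -1, -1, -1, -1, -1, -1, -1])

```text
time: 22.55
tool_pos: [0.581, -0.0001, 0.1378]
tool_rot: [3.141, -0.002, -0.0]
contact_force: [0.7, -0.1, 0.0]
opening: 0.0918
```

Call:
carry_out(translation=[[-0.007, 0.041, 0], [-0.007, 0.041, 0], [-0.007, 0.041, 0], [-0.007, 0.041, 0], [-0.007, 0.041, 0], [-0.007, 0.041, 0], [-0.007, 0.041, 0], [-0.007, 0.041, 0], [-0.007, 0.041, 0], [-0.007, 0.041, 0]], turn=[[0, 0, 0], [0, 0, 0], [0, 0, 0], [0, 0, 0], [0, 0, 0], [0, 0, 0], [0, 0, 0], [0, 0, 0], [0, 0, 0], [0, 0, 0]], gripper=[-1, -1, -1, -1, -1, -1, -1, -1, -1, -1])

```text
time: 23.55
tool_pos: [0.5106, -0.4103, 0.1378]
tool_rot: [3.141, -0.001, -0.0]
contact_force: [0.1, -0.1, -0.8]
opening: 0.092
```

Run:
```python
from h import *
s=robot.observe();print(s["tool_pos"],s["opening"])
for c in("top","scene"):
    p=read_camera(c);print(c,refine(p,(.6345,-.069,.04),"b"),refine(p,(.476,-.0865,.036),"b"),refine(p,(.6243,.2473,.033),"b"))
    for n in("ball_32",):
      try: print(c,n,*refine(p,B[n],"b"))
      except Exception as e: print(n,"hidden")
```

```text
[ 0.51063522 -0.41027543  0.13780858] 0.0919905527039106
top (array([ 0.6353, -0.0694]), array([ 0.6326, -0.0681]), np.int32(536)) (array([ 0.4762, -0.0866]), array([ 0.4753, -0.0861]), np.int32(390)) (array([0.6247, 0.2493]), array([0.6252, 0.2509]), np.int32(255))
top ball_32 [ 0.5134 -0.409 ] [ 0.513  -0.4088] 152
scene (array([ 0.6345, -0.0679]), array([ 0.6411, -0.071 ]), np.int32(384)) (array([ 0.4749, -0.0852]), array([ 0.4772, -0.0859]), np.int32(263)) (array([0.6232, 0.2497]), array([0.6254, 0.2482]), np.int32(159))
scene ball_32 [ 0.5113 -0.4082] [ 0.5097 -0.4083] 126
```

Call:
carry_out(translation=[[0.001, -0.001, 0.035], [0, 0, 0.035], [0, 0, 0.03], [0, 0, 0.018], [0, 0, 0.012], [0, 0, 0], [0, 0, 0], [0, 0, 0]], turn=[[0, 0, 0], [0, 0, 0], [0, 0, 0], [0, 0, 0], [0, 0, 0], [0, 0, 0], [0, 0, 0], [0, 0, 0]], gripper=[-1, -1, -1, -1, -1, -1, -1, -1])

```text
time: 24.45
tool_pos: [0.5128, -0.4081, 0.008]
tool_rot: [3.14, -0.002, -0.0]
contact_force: [0.2, 0.2, 0.3]
opening: 0.0921
```

Call:
carry_out(translation=[[0, 0, 0.003], [0, 0, 0], [0, 0, 0], [0, 0, 0], [0, 0, 0], [0, 0, 0], [0, 0, 0], [0, 0, 0], [0, 0, 0], [0, 0, 0]], turn=[[0, 0, 0], [0, 0, 0], [0, 0, 0], [0, 0, 0], [0, 0, 0], [0, 0, 0], [0, 0, 0], [0, 0, 0], [0, 0, 0], [0, 0, 0]], gripper=[-1, -0.2, 0.3, 0.6, 0.8, 1, 1, 1, 1, 1])

```text
time: 25.45
tool_pos: [0.512, -0.4075, 0.0033]
tool_rot: [-3.141, -0.0, -0.0]
contact_force: [1.4, -0.1, -0.8]
opening: 0.031
```

Call:
carry_out(translation=[[0, 0, 0], [0, 0, 0], [0, 0, 0]], turn=[[0, 0, 0], [0, 0, 0], [0, 0, 0]], gripper=[1, 1, 1])

```text
time: 25.75
tool_pos: [0.512, -0.4075, 0.0032]
tool_rot: [-3.141, -0.0, -0.0]
contact_force: [-0.0, -0.3, 0.7]
opening: 0.0314
```

Call:
carry_out(translation=[[0, 0, -0.015], [0, 0, -0.035], [0, 0, -0.05], [0, 0, -0.015], [0.009, -0.039, 0], [0.0088, -0.039, 0], [0.0088, -0.039, 0], [0.0088, -0.039, 0], [0.0088, -0.039, 0], [0.0088, -0.039, 0]], turn=[[0, 0, 0], [0, 0, 0], [0, 0, 0], [0, 0, 0], [0, 0, 0], [0, 0, 0], [0, 0, 0], [0, 0, 0], [0, 0, 0], [0, 0, 0]], gripper=[1, 1, 1, 1, 1, 1, 1, 1, 1, 1])

```text
time: 26.75
tool_pos: [0.5655, -0.1721, 0.1197]
tool_rot: [3.141, -0.001, -0.001]
contact_force: [1.0, -0.2, -0.5]
opening: 0.0312
```

Call:
carry_out(translation=[[0.0088, -0.039, 0], [0.0088, -0.039, 0], [0.0088, -0.039, 0], [0.0088, -0.039, 0], [0.0088, -0.039, 0], [0.0088, -0.039, 0], [0.0088, -0.0385, 0], [0, 0, 0], [0, 0, 0]], turn=[[0, 0, 0], [0, 0, 0], [0, 0, 0], [0, 0, 0], [0, 0, 0], [0, 0, 0], [0, 0, 0], [0, 0, 0], [0, 0, 0]], gripper=[1, 1, 1, 1, 1, 1, 1, 1, 1])

```text
time: 27.65
tool_pos: [0.6268, 0.0998, 0.1191]
tool_rot: [3.141, -0.001, 0.002]
contact_force: [-0.2, 0.3, 1.0]
opening: 0.0308
```

Call:
carry_out(translation=[[0, 0, 0.03], [0, 0, 0.03], [0, 0, 0.028], [0, 0, 0], [0, 0, 0], [0, 0, 0]], turn=[[0, 0, 0], [0, 0, 0], [0, 0, 0], [0, 0, 0], [0, 0, 0], [0, 0, 0]], gripper=[1, 1, 1, 1, 1, 1])

```text
time: 28.25
tool_pos: [0.6281, 0.0983, 0.0325]
tool_rot: [-3.141, -0.003, -0.001]
contact_force: [0.9, 1.4, 0.1]
opening: 0.031
```

Call:
carry_out(translation=[[-0.0013, -0.0006, 0.007], [0, 0, 0.0058], [0, 0, 0], [0, 0, 0], [0, 0, 0], [0, 0, 0]], turn=[[0, 0, 0], [0, 0, 0], [0, 0, 0], [0, 0, 0], [0, 0, 0], [0, 0, 0]], gripper=[1, 1, 1, 1, 1, 1])

```text
time: 28.85
tool_pos: [0.626, 0.0996, 0.018]
tool_rot: [-3.142, -0.001, -0.0]
contact_force: [0.8, -0.5, 4.5]
opening: 0.0309
```

Call:
carry_out(translation=[[0, 0.0005, -0.0005], [0, 0, 0], [0, 0, 0], [0, 0, 0], [0, 0, 0], [0, 0, 0], [0, 0, 0], [0, 0, 0], [0, 0, 0], [0, 0, 0]], turn=[[0, 0, 0], [0, 0, 0], [0, 0, 0], [0, 0, 0], [0, 0, 0], [0, 0, 0], [0, 0, 0], [0, 0, 0], [0, 0, 0], [0, 0, 0]], gripper=[1, 0.34, 0.28, 0.22, 0.1, -0.3, -0.7, -1, -1, -1])

```text
time: 29.85
tool_pos: [0.6255, 0.099, 0.018]
tool_rot: [-3.142, 0.0, -0.0]
contact_force: [0.1, 0.1, 0.1]
opening: 0.0765
```

Call:
carry_out(translation=[[0, 0, -0.015], [0, 0, -0.025], [0, 0, -0.05], [0, 0, -0.05], [-0.03, 0, -0.03], [-0.04, 0, 0], [-0.04, 0, 0], [-0.04, 0, 0], [-0.04, 0, 0], [0, 0, 0]], turn=[[0, 0, 0], [0, 0, 0], [0, 0, 0], [0, 0, 0], [0, 0, 0], [0, 0, 0], [0, 0, 0], [0, 0, 0], [0, 0, 0], [0, 0, 0]], gripper=[-1, -1, -1, -1, -1, -1, -1, -1, -1, -1])

```text
time: 30.85
tool_pos: [0.4306, 0.0993, 0.1888]
tool_rot: [-3.142, 0.003, 0.001]
contact_force: [-0.4, -0.4, 1.2]
opening: 0.0918
```

Run:
```python
from h import *
s=robot.observe();print(s["tool_pos"],s["opening"],s["time"])
for c in("top","scene"):
    p=read_camera(c);save(p,c+"_end",(120,100,520,300),2)
    for w in((.6345,-.0692,.04),(.476,-.0865,.036),(.6243,.2473,.033),(.6268,.0982,.029)):
      try: print(c,w,*refine(p,w,"b"))
      except Exception: print(w,"hidden")
```

```text
[0.43055295 0.09934449 0.18879211] 0.09175259923205518 30.85
top (0.6345, -0.0692, 0.04) [ 0.6351 -0.0696] [ 0.6333 -0.0698] 536
top (0.476, -0.0865, 0.036) [ 0.477  -0.0873] [ 0.4785 -0.0883] 398
top (0.6243, 0.2473, 0.033) [0.6249 0.2492] [0.6259 0.2503] 254
top (0.6268, 0.0982, 0.029) [0.6285 0.0998] [0.6296 0.0989] 155
scene (0.6345, -0.0692, 0.04) [ 0.6344 -0.0679] [ 0.6409 -0.07  ] 380
scene (0.476, -0.0865, 0.036) [ 0.4744 -0.0859] [ 0.4778 -0.0904] 249
scene (0.6243, 0.2473, 0.033) [0.6233 0.2497] [0.6254 0.2482] 160
scene (0.6268, 0.0982, 0.029) [0.6255 0.1002] [0.6274 0.0978] 94
```

View pics/scene_end.png

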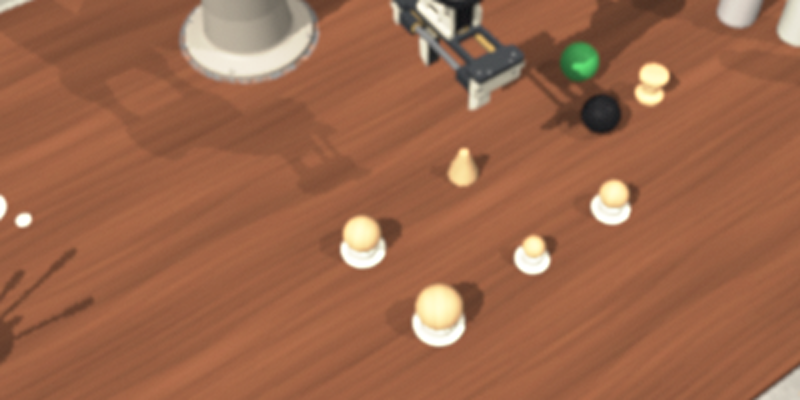

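The final view shows all four balls seated in their own cups, at crop (439,310), (362,238), (614,195) and (533,248). The cone and bobbin are standing and the arm is clear. I'm handing in.

```bash
python3 -c "
from h import *
print(robot.hand_in())"
```

```text
the job is handed in; nothing more can be done
None
```

All four balls are seated in the cups of their own size, and the job was handed in at about 31 s of the 128 s allowed. The hand-in reports no verdict.

- **Balls:** In the last check, both the top and scene cameras put each ball's centre within about 2–3 mm of its cup's axis, against the 8 mm allowed. The two views agree with each other to about 3 mm. I did not measure the seated heights separately; that all four sit on their rims comes from the final picture.
- **Cone and bobbin:** Both are still standing and look unmoved in the final picture. I did not re-measure their positions.
- **Look-alikes:** The black and green balls were not touched.
- **Forces:** The largest reading at the end of any move was about 5–6 N. It was 4.5 N while I set the 32 mm ball down, so I backed off 0.5 mm before releasing it.

No check failed.

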